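Clamp a sample disc on the spectrometer crystal with the inner knob

ROBOT

A 6-joint arm with a two-finger parallel gripper is mounted at the origin on a cart in front of the work surface, level with it; the furniture and walls round the work are solid. World frame = base frame: x ahead of the robot, y to its left, z up, the work surface at z = 0. Lengths are in mm, angles in degrees, forces in N, time in s.
With the tool pointing down it reaches from about 325 to 850 mm from the base axis. Payload 15.5 kg.
Tool frame: the origin (TCP) lies at the very end of the fingers, on their centre line; the grasp point (between the pads) lies 19 mm behind it (manip.pinch_z is the z of the grasp point in the tool frame, in mm); z points along the fingers, x is the direction in which the jaws open and shut, and the axes are right-handed (so a half turn about z gives the same grasp; the last joint's range is limited). The gripper opens to 91 mm and grips with 3 to 60 N. Pads are 32 mm wide; open, the fingers measure 118 mm over their backs; the gripper's body (76 mm by 178 mm) begins 60 mm behind the grasp point.
Start: joints at [-71.878, 28.281, 77.091, -0, 74.628, -5.472], TCP at [250.163, -572.752, 213.915] pointing down, gripper open.
Joint ranges: [-166.48, 166.48], [-47.26, 123.95], [12.59, 153.08], [-70.14, 250.14], [6.76, 159.57], [-176.63, 176.63]. Speed limits (degrees/s): [108.29, 108.29, 147.25, 172.46, 172.46, 172.46].

INTERFACE

Orientations are given as a 3x3 rotation matrix whose columns are the frame's x, y, z axes.
In Python, from workcell import manip gives the robot as it stands. Calls block until the motion is done:
- manip.move_to(position, orientation): joint-space move of the TCP to a pose.
- manip.move_linear(position, ori=None, speed=150, max_force=None): straight line of the TCP; ori=None keeps the orientation; speed is the mean speed in mm/s. With max_force (N) it stops when the force on the tool has changed by that much, and returns True; else False.
- manip.set_joints(angles): joint-space move.
- manip.gripper_to(opening): finger opening in mm; the grip force is fixed at half the most; returns when the fingers have stopped.
- manip.sleep(seconds).
- manip.ik(position, orientation): joint angles nearest the present ones, or None.
- manip.sense(): the state.
- manip.read_camera(name): name is "side" or "top"; returns the picture (384x512x3 uint8, red, green, blue); there is no depth.
- manip.camera_params(name): a dict with "intrinsics" (3x3 intrinsics, pixels), "position" and "attitude" of the camera in the world. Camera axes: x right, y up, looking along -z (the intrinsics and any distortion apply to the point x, -y, -z); pixel columns grow to the right and rows downward; lengths in mm; the calibration is good to about 2 mm. A picture is of the moment at which its call begins. camera_params takes no time and is no camera call.
A pose or a line that the arm cannot do raises manip.Unreachable and nothing moves.
- manip.job_done(): hands the job in, once; it reports no verdict.
Trained networks look in the newest picture that a camera, given by its name, has taken for a name from the list of things; names that differ only in an ending like _2 or _b are one class to them, and where a whole thing is asked for, a point or a joint stands for the part that bears it (a point fixed in the world has none). Each returns a list of dicts, best first, with "conf" (0 to 1); they miss things now and then, are a little off and sometimes report something else, mostly with a low value. They report only what shows in the picture. A call takes as long as a camera call.
- manip.spot_in(camera, thing): "xy" ([column, row] in pixels, amid what is visible of it).
- manip.silhouettes(camera, thing): "region" (384x512 bool, what is visible of it) and "xy" ([column, row] in pixels, amid what is visible of it).
- manip.tip_of(camera, thing): "xy" ([column, row] in pixels: a listed point, or the origin of a listed thing).
The state is a dict: "time_s": time; "joints": joint angles; "qvel": joint speeds; "joint_efforts": joint torques, N m; "tool_pos": TCP position; "tcp_rot": TCP orientation; "contact_force": force on the tool from outside, world axes, zero at the start; "ft_torque": the same for the moment, N m; "width": finger opening in mm.
Only numpy, scipy, OpenCV 4.12 (cv2) and the standard library are available. Lean on these libraries where they do the work, as an engineer would, in place of code of your own. Each camera call takes 0.05 s, during which the arm holds its last target. There are 200 camera calls.

TASK

Get the green sample disc ready for its measurement: swing the spectrometer's press arm over it (it has a black peg to move it by) until the arm meets its stop. Then turn only the small blue inner knob clockwise until the anvil presses the disc firmly onto the crystal, about 40 N, which you feel as the knob going clearly stiffer, and let go. Do not overtighten and do not drag the black outer ring: it is the height preset and stays on its index mark; the other things on the bench stay where they are.

Things in the scene. Friction and masses are not known exactly. Their poses are not given: they have to be found in the camera images.
- spectrometer: bench spectrometer, white box 230 x 250 x 85 mm (with steel deck), fixed to the bench; origin at the centre of its underside, x to its back, y to its left seen from its front, z up. The crystal lies at x = -15 mm, y = 0, the hinge post of the press arm at x = +85 mm, y = 0
- press_arm (a joint): swing of the press arm about its vertical post, rad: 0 = over the crystal and against its stop (arm points along the box's -x from the post), grows anticlockwise from above as the arm swings out to the box's right (-y), at most 1.35; 0.7 to 1.15 at the start. Stiff hinge, 0.5 N m, stays where it is left (about 3 N at the peg). Clockwise torque on the knob holds the arm against its stop
- post_axis (a point): point on the axis of the arm's hinge post, 142 mm above the bench; its x axis points from the arm's tip towards the post, so the arm runs along -x
- peg_top (a point): centre of the top of the black upright grip peg at the free end of the arm: round, 12 mm diameter, stands 32 mm above a foot on the arm (its top is 178 mm above the bench, arm top 142 mm), 166 mm from the hinge axis, 66 mm from the knob axis
- knob_top (a point): centre of the top of the blue inner knob (turns with it; its x axis points away from the white line on the knob): round, knurled, 20 mm diameter, 14 mm high, its top 189 mm above the bench, on a vertical axis 100 mm from the hinge axis. Straight below it begins the black ring (41 mm diameter, 14 mm high, top 175 mm above the bench), so fingers that hold the knob stand over the ring
- clamp_knob (a joint): angle of the blue knob relative to the ring, rad, grows clockwise from above (clamping); 0 to 0.2 at the start, stays where left, end stops out of reach. Lowers the anvil 3 mm/rad, does not sink itself. Turns freely at 0.20 N m, of which a wrist at rest after a small turn still feels about 0.1; compare readings after equal small turns (0.06 to 0.08 rad)
- preset_ring (a joint): angle of the black outer ring, the height preset, rad: 0 (start) = its white line at the red index line on the arm's head, grows clockwise from above. It carries the knob and is held by friction of 0.36 N m only, so too much torque on the knob, or fingers pressing on the ring while they turn, drag it round
- sample_disc: green plastic disc, 26 mm diameter, 5 mm thick, loose on the crystal puck; origin at the centre of its underside. The anvil meets it after the knob has turned 0.45 to 2 rad from its start, which differs and does not show in the poses; then the knob's torque climbs 0.003 N m per newton of press: about 0.12 N m above free turning at 40 N, some 0.4 rad after touching
- crystal_puck: round metal puck, 38 mm diameter, fixed in the deck, with the dark crystal in its centre; origin at the centre of its top face, which stands 2 to 6 mm above the deck (differs from start to start)
- wash_bottle: wash bottle with blue cap, 225 mm high, left of the spectrometer; origin at its underside; bystander
- sample_pot_1: white sample pot with orange band, 54 mm diameter, 68 mm high; origin at the centre of its underside; bystander
- sample_pot_4: white sample pot with green band, 54 mm diameter, 68 mm high; origin at the centre of its underside; bystander
- lab_book: dark blue notebook, 237 x 148 x 17 mm, lying on the bench; bystander

How it is judged:
By the outcome, as a careful person would: the job done as asked, in the order asked, and still so for the second after the job is handed in, with the robot touching nothing.
It also fails if it takes over 72 s, if anything falls off the work surface, if the arm or the gripper's body presses on something with over 40 N, if the wrist force passes 120 N, or if a joint passes its speed limit or range.

## Working session

There is one attempt and no reset: what is moved stays moved. The work goes in short steps, each a Python script; the robot and the scene stay as the last script left them, time stands still between calls to the robot, and variables do not carry over. Pictures are saved under pics/ and viewed, about 8 in all and at most 12, crops included, and the job is handed in when it is done.

```bash
mkdir -p pics
cat > h.py <<'E'
import numpy as np, cv2
from workcell import manip
def snap(cam,name=None):
    im=manip.read_camera(cam)
    if name: cv2.imwrite(f'pics/{name}.png',im[:,:,::-1])
    return im
def ray(cam,xy):
    p=manip.camera_params(cam);K=np.array(p['intrinsics'],float);R=np.array(p['attitude'],float)
    if R.shape!=(3,3): print('att',R)
    d=np.linalg.inv(K)@[xy[0],xy[1],1]; d=R@[d[0],-d[1],-d[2]]
    return np.array(p['position'],float),d/np.linalg.norm(d)
def at_z(cam,xy,z):
    c,d=ray(cam,xy); return c+d*(z-c[2])/d[2]
def proj(cam,P):
    p=manip.camera_params(cam);q=np.array(p['attitude']).T@(np.array(P,float)-p['position'])
    q=np.array(p['intrinsics'])@[q[0],-q[1],-q[2]]; return q[:2]/q[2]
def best(cam,th):
    r=manip.tip_of(cam,th); return r
E
python3 - <<'E'
from h import *
np.set_printoptions(precision=1,suppress=True)
print(manip.camera_params('top'),manip.camera_params('side'))
Z=dict(post_axis=142,peg_top=178,knob_top=189,spectrometer=0,crystal_puck=88,sample_disc=88)
snap('top','t0');snap('side','s0')
for th,z in Z.items():
  for c in('top','side'):
    for r in manip.tip_of(c,th)[:2]: print(th,c,round(r['conf'],2),np.array(r['xy']),at_z(c,r['xy'],z))
s=manip.sense();print(s['time_s'],s['contact_force'],s['ft_torque'])
E
python3 -c "
import cv2,numpy as np
cv2.imwrite('pics/both0.png',cv2.resize(np.hstack([cv2.imread('pics/t0.png'),cv2.imread('pics/s0.png')]),(800,300)))"
```

```text
{'intrinsics': array([[439.8,   0. , 247.5],
       [  0. , 439.8, 184.4],
       [  0. ,   0. ,   1. ]]), 'position': array([ 361.1,    1.1, 1392.9]), 'attitude': array([[ 0. ,  1. , -0.1],
       [-1. ,  0. , -0. ],
       [-0. ,  0.1,  1. ]])} {'intrinsics': array([[356.2,   0. , 252.7],
       [  0. , 356.2, 192.6],
       [  0. ,   0. ,   1. ]]), 'position': array([-14.5, 798.7, 998.5]), 'attitude': array([[-0.8,  0.4, -0.4],
       [-0.5, -0.6,  0.6],
       [-0. ,  0.7,  0.7]])}
post_axis top 0.84 [235.4 134.5] [677.9  44.6 142. ]
post_axis side 0.79 [211.8 183.8] [674.1  43.4 142. ]
peg_top top 0.73 [291.7 149.2] [ 626.3 -115.4  178. ]
peg_top side 0.75 [243.9 157. ] [ 638.2 -118.7  178. ]
knob_top top 0.6 [267.6 139.1] [652.7 -47.3 189. ]
knob_top top 0.52 [242.  169.6] [566.1  24.2 189. ]
knob_top side 0.41 [229.4 167. ] [640.1 -26.1 189. ]
spectrometer top 0.81 [240.5 166.6] [608.1  32.7   0. ]
spectrometer top 0.34 [242.  169.6] [598.3  27.8   0. ]
spectrometer side 0.88 [235.4 216.4] [588.   25.2   0. ]
crystal_puck top 0.4 [243.3 171.6] [577.2  22.2  88. ]
crystal_puck side 0.6 [235.2 201.8] [579.3  31.5  88. ]
sample_disc top 0.57 [244.8 171.2] [578.4  17.7  88. ]
sample_disc top 0.35 [134.9 179. ] [554.6 347.9  88. ]
sample_disc side 0.39 [239.4 202.2] [564.8  25.   88. ]
0.7 [-0.7 -0.1  0.5] [ 0.  -0.1 -0. ]
```

View pics/both0.png

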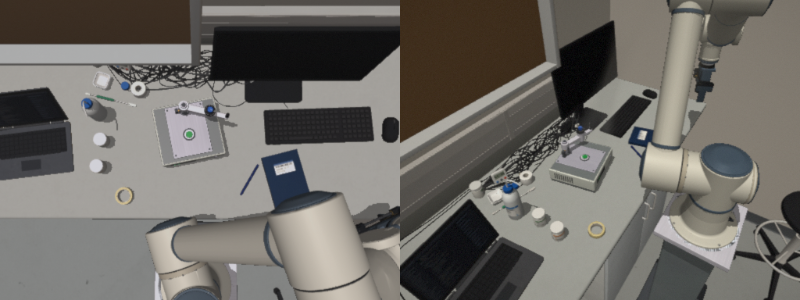

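Run:
```python
import cv2,numpy as np
a=cv2.imread('pics/t0.png')[90:215,180:320];b=cv2.imread('pics/s0.png')[120:245,170:310]
cv2.imwrite('pics/z0.png',np.hstack([cv2.resize(x,(400,357),interpolation=cv2.INTER_CUBIC) for x in(a,b)]))
from h import *
np.set_printoptions(precision=3,suppress=True)
for P in ([676,44,142],[628,-115.5,178]): print(proj('top',P),proj('side',P))
# plan: IK check
from math import *
post=np.array([676,44.]);
def R(a): # tool down, jaw axis at angle a
    return np.array([[cos(a),sin(a),0],[sin(a),-cos(a),0],[0,0,-1.]])
for deg in (-106.7,-140,-166.2,-170):
    for off in (90,-90):
        a=radians(deg);p=post+166*np.array([cos(a),sin(a)])
        print(deg,off,p,manip.ik([*p,152],R(a+radians(off))))
k=post+100*np.array([cos(radians(-166.2)),sin(radians(-166.2))])
for d in range(0,360,45): print(d,manip.ik([*k,178],R(radians(d))))
```

```text
[235.619 135.128] [211.295 183.718]
[291.712 148.598] [245.62  158.233]
-106.7 90 [ 628.298 -114.999] [-15.726  32.848  79.153  -0.     67.999   0.974]
-106.7 -90 [ 628.298 -114.999] None
-140 90 [548.837 -62.703] [-12.711  26.523  91.753  -0.     61.724  37.289]
-140 -90 [548.837 -62.703] [ -12.711   26.523   91.753   -0.      61.724 -142.711]
-166.2 90 [514.792   4.403] [-6.158 23.84  96.899 -0.    59.26  70.042]
-166.2 -90 [514.792   4.403] [  -6.158   23.84    96.899   -0.      59.26  -109.958]
-170 90 [512.522  15.174] [-4.979 23.694 97.177 -0.    59.13  75.021]
-170 -90 [512.522  15.174] [  -4.979   23.694   97.177   -0.      59.13  -104.979]
0 [-3.913 26.742 86.292 -0.    66.966 -3.913]
45 [ -3.913  26.742  86.292  -0.     66.966 -48.913]
90 [ -3.913  26.742  86.292  -0.     66.966 -93.913]
135 [  -3.913   26.742   86.292   -0.      66.966 -138.913]
180 [ -3.913  26.742  86.292  -0.     66.966 176.087]
225 [ -3.913  26.742  86.292  -0.     66.966 131.087]
270 [-3.913 26.742 86.292 -0.    66.966 86.087]
315 [-3.913 26.742 86.292 -0.    66.966 41.087]
```

View pics/z0.png

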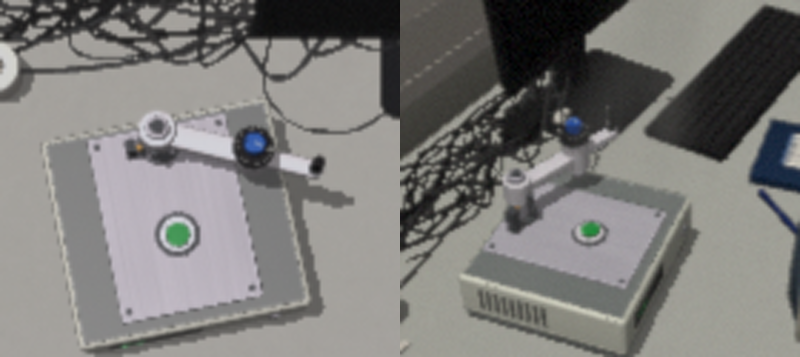

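```bash
python3 - <<'E'
from h import *
np.set_printoptions(precision=0,suppress=True)
for px in ([270,103],[505,103],[275,36]):
  for z in (50,100,150,200,300,400,500,600): 
    P=at_z('top',px,z); print(px,z,P,proj('side',P))
E
python3 -c "
import cv2
a=cv2.imread('pics/s0.png')[10:210,160:340];cv2.imwrite('pics/s0z.png',cv2.resize(a,None,fx=3,fy=3))"
```

```text
[270, 103] 50 [803. -61.  50.] [205. 176.]
[270, 103] 100 [787. -59. 100.] [206. 168.]
[270, 103] 150 [770. -56. 150.] [208. 160.]
[270, 103] 200 [754. -54. 200.] [210. 151.]
[270, 103] 300 [721. -49. 300.] [213. 132.]
[270, 103] 400 [688. -45. 400.] [218. 110.]
[270, 103] 500 [655. -40. 500.] [222.  85.]
[270, 103] 600 [622. -36. 600.] [228.  56.]
[505, 103] 50 [ 803. -801.   50.] [289. 104.]
[505, 103] 100 [ 786. -771.  100.] [290.  99.]
[505, 103] 150 [ 770. -741.  150.] [290.  93.]
[505, 103] 200 [ 753. -711.  200.] [291.  87.]
[505, 103] 300 [ 720. -652.  300.] [292.  73.]
[505, 103] 400 [ 688. -592.  400.] [294.  57.]
[505, 103] 500 [ 655. -532.  500.] [295.  39.]
[505, 103] 600 [ 622. -472.  600.] [297.  17.]
[275, 36] 50 [1027.  -78.   50.] [168. 158.]
[275, 36] 100 [1002.  -75.  100.] [170. 150.]
[275, 36] 150 [978. -72. 150.] [172. 143.]
[275, 36] 200 [953. -70. 200.] [174. 135.]
[275, 36] 300 [903. -64. 300.] [178. 117.]
[275, 36] 400 [854. -58. 400.] [183.  97.]
[275, 36] 500 [804. -52. 500.] [189.  74.]
[275, 36] 600 [754. -46. 600.] [195.  47.]
```

View pics/s0z.png

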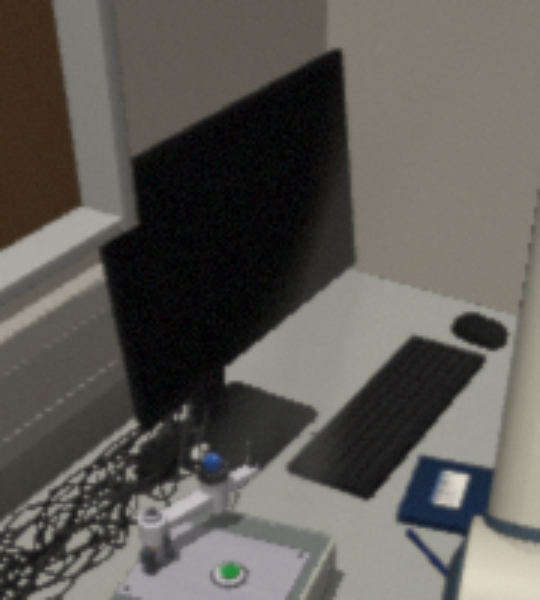

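```bash
cat >> h.py <<'E'
from math import *
def R(a): return np.array([[cos(a),sin(a),0],[sin(a),-cos(a),0],[0,0,-1.]])
post=np.array([676,44.])
def pp(a,r=166): return post+r*np.array([cos(a),sin(a)])
E
python3 - <<'E'
from h import *
np.set_printoptions(precision=2,suppress=True)
def f(): s=manip.sense(); return round(s['time_s'],1),s['contact_force'],s['ft_torque'],s['tool_pos']
a0=radians(-106.7)
manip.gripper_to(50)
manip.move_to([*pp(a0),215],R(a0+pi/2)); print(f())
print(manip.move_linear([*pp(a0),153],speed=100,max_force=10),f())
manip.gripper_to(18); print(f(),manip.sense()['width'])
snap('top','t1');snap('side','s1')
E
python3 - <<'E'
import cv2,numpy as np
a=cv2.imread('pics/t1.png')[90:215,180:320];b=cv2.imread('pics/s1.png')[100:225,170:310]
cv2.imwrite('pics/z1.png',np.hstack([cv2.resize(x,(400,357),interpolation=cv2.INTER_CUBIC) for x in(a,b)]))
E
```

```text
(3.6, array([-0.42,  0.85, -0.38]), array([-0.04, -0.15, -0.02]), array([ 628.12, -115.99,  214.99]))
False (4.4, array([-0.08, -0.19, -0.61]), array([-0.02, -0.12,  0.04]), array([ 628.63, -115.19,  153.52]))
(5.0, array([ 2.14, -2.72,  2.44]), array([-0.39, -0.49, -0.03]), array([ 628.66, -115.18,  153.25])) 17.891623805512005
```

View pics/z1.png

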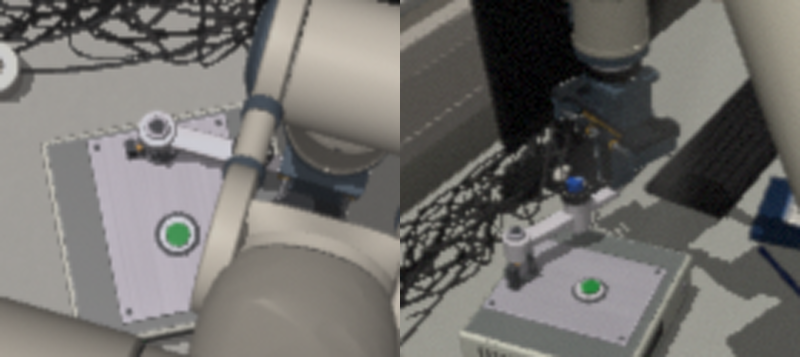

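Side view: the gripper stands over the peg at about (600,200) in the crop; the ~3 N contact suggests the peg is between the fingers. Swing it.

```bash
python3 - <<'E'
from h import *
np.set_printoptions(precision=2,suppress=True)
hit=False
for d in list(range(-112,-161,-6))+list(range(-162,-176,-2)):
    a=radians(d)
    hit=manip.move_linear([*pp(a),153],R(a+pi/2),speed=90,max_force=14)
    s=manip.sense(); p=s['tool_pos'][:2]-post
    print(d,round(s['time_s'],1),hit,s['contact_force'],round(degrees(atan2(p[1],p[0])),2))
    if hit: break
for w in range(1):
    pic=snap('top','t2');snap('side','s2')
E
python3 - <<'E'
import cv2,numpy as np
a=cv2.imread('pics/t2.png')[90:215,180:320];b=cv2.imread('pics/s2.png')[100:225,170:310]
cv2.imwrite('pics/z2.png',np.hstack([cv2.resize(x,(400,357),interpolation=cv2.INTER_CUBIC) for x in(a,b)]))
E
```

```text
-112 5.4 False [-0.28  0.31  0.26] -112.2
-118 5.8 False [ 0.73  0.26 -0.61] -117.97
-124 6.1 False [-0.42 -1.09  0.18] -123.89
-130 6.5 False [ 0.63 -0.1   0.06] -129.83
-136 6.8 False [0.4  0.12 0.56] -135.83
-142 7.2 False [ 1.51  0.3  -0.02] -141.82
-148 7.5 False [ 0.89 -0.61 -1.37] -147.84
-154 7.8 False [-0.37 -0.62  0.61] -153.84
-160 8.2 False [ 0.32 -0.02 -1.15] -159.85
-162 8.4 False [0.37 0.59 0.47] -161.86
-164 8.7 False [-0.22 -0.08 -1.  ] -163.93
-166 8.9 False [-0.55  0.06  0.18] -165.97
-168 9.2 False [-0.5   0.56  0.27] -167.99
-170 9.4 False [-0.99  0.26  0.32] -169.98
-172 9.7 False [  3.98 -39.74  -6.42] -170.56
-174 9.9 False [  6.98 -59.78 -11.78] -171.9
```

View pics/z2.png

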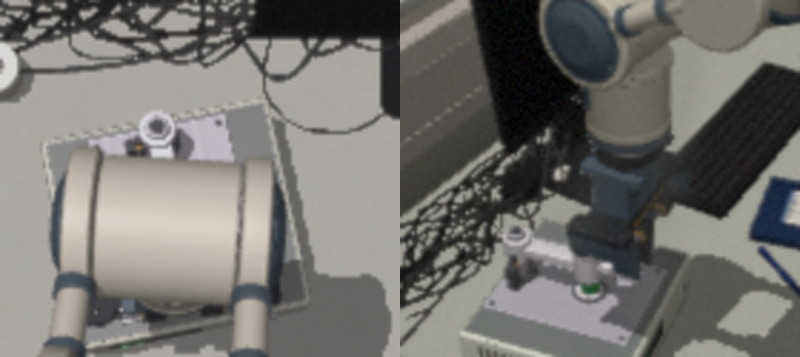

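Run:
```python
from h import *
np.set_printoptions(precision=2,suppress=True)
for d in (-170.5,-169.6):
    a=radians(d); manip.move_linear([*pp(a),153],R(a+pi/2),speed=50)
    s=manip.sense(); print(d,round(s['time_s'],1),s['contact_force'])
manip.gripper_to(28)
manip.move_linear([*pp(a),215],speed=150)
# step aside so both cameras see
manip.move_to([500,-200,300],R(0)); s=manip.sense(); print(s['time_s'],s['contact_force'],s['ft_torque'])
Z=dict(post_axis=142,peg_top=178,knob_top=189,clamp_knob=182,preset_ring=175)
snap('top','t3');snap('side','s3')
for th,z in Z.items():
  for c in('top','side'):
    for r in (manip.tip_of(c,th) if '_'in th and th not in('clamp_knob','preset_ring') else manip.spot_in(c,th))[:2]: print(th,c,round(r['conf'],2),np.array(r['xy']),at_z(c,r['xy'],z))
a=cv2.imread('pics/t3.png')[110:200,190:290];b=cv2.imread('pics/s3.png')[140:230,180:280]
cv2.imwrite('pics/z3.png',np.hstack([cv2.resize(x,(400,360),interpolation=cv2.INTER_CUBIC) for x in(a,b)]))
```

```text
-170.5 10.4 [ 0.98 -7.37 -1.63]
-169.6 10.6 [-0.08 -0.31  0.56]
13.2167 [-0.23  0.5   0.08] [-0.01 -0.08 -0.02]
post_axis top 0.93 [236.7 131.3] [687.45  40.9  142.  ]
post_axis side 0.74 [211.7 183.6] [675.14  42.67 142.  ]
peg_top top 0.82 [248.2 186. ] [521.65   6.98 178.  ]
peg_top top 0.2 [238.4 133.3] [672.24  34.91 178.  ]
peg_top side 0.56 [253.3 185.2] [515.56   3.27 178.  ]
knob_top top 0.38 [236.4 164.2] [581.33  39.81 189.  ]
knob_top side 0.46 [234.9 182.2] [572.36  34.67 189.  ]
clamp_knob top 0.52 [240.9 166.5] [576.08  27.42 182.  ]
clamp_knob top 0.18 [121.2 137.9] [658.   365.84 182.  ]
preset_ring top 0.63 [239.2 165.3] [580.75  32.37 175.  ]
preset_ring side 0.56 [233.8 183.3] [582.34  28.53 175.  ]
```

View pics/z3.png

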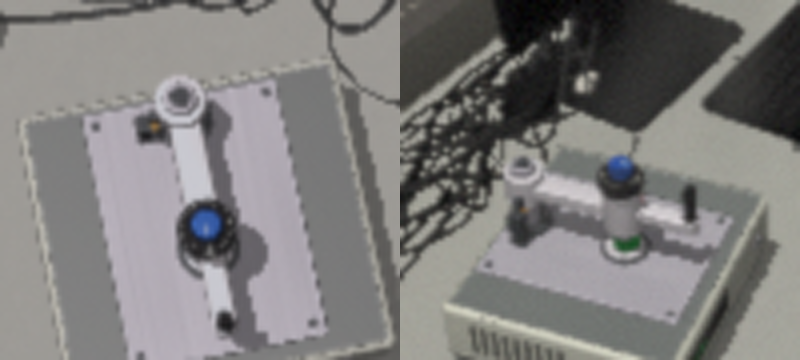

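Run:
```python
from h import *
np.set_printoptions(precision=2,suppress=True)
for c,f,box in(('top','t3',(150,180,230,255)),('side','s3',(165,195,220,250))):
    im=cv2.imread(f'pics/{f}.png').astype(int);m=np.zeros(im.shape[:2],bool);r=box
    b=im[r[0]:r[1],r[2]:r[3]]; mm=(b[...,0]>b[...,2]+45); ys,xs=np.nonzero(mm)
    xy=(xs.mean()+r[2],ys.mean()+r[0]); print(c,mm.sum(),xy,at_z(c,xy,187),at_z(c,xy,189),at_z(c,xy,183))
for pk in ((521.65,6.98),(515.6,3.3)): 
    print(degrees(atan2(pk[1]-44,pk[0]-676)))
```

```text
top 46 (np.float64(241.1086956521739), np.float64(165.6304347826087)) [577.65  26.74 187.  ] [577.29  26.7  189.  ] [578.37  26.83 183.  ]
side 28 (np.float64(234.5), np.float64(181.21428571428572)) [578.14  29.1  187.  ] [576.68  30.99 189.  ] [581.06  25.3  183.  ]
-166.51269077276635
-165.76221864008562
```

```bash
cat >> h.py <<'E'
K=np.array([578,27.3])
def f():
    s=manip.sense(); return round(s['time_s'],1),s['contact_force'],s['ft_torque'],s['tool_pos'],round(s['width'],2)
E
python3 - <<'E'
from h import *
np.set_printoptions(precision=2,suppress=True)
d=radians(10)
manip.gripper_to(44)
manip.move_to([*K,230],R(d)); manip.sleep(.2); print(f())
print(manip.move_linear([*K,178.5],speed=70,max_force=8),f())
manip.gripper_to(0); manip.sleep(.2); print(f())
snap('top');snap('side','s4')
b=cv2.imread('pics/s4.png')[110:230,180:300]
cv2.imwrite('pics/z4.png',cv2.resize(b,(560,560),interpolation=cv2.INTER_CUBIC))
E
```

```text
(15.5, array([0.49, 0.33, 0.08]), array([ 0.02, -0.1 , -0.02]), array([578.13,  26.03, 230.48]), 43.58)
False (16.3, array([-0.29, -0.58, -0.37]), array([-0.  , -0.06,  0.02]), array([578.27,  27.29, 178.83]), 44.01)
(17.1, array([-0.15,  0.03,  3.02]), array([-0.01, -0.02, -0.02]), array([578.1 ,  27.29, 178.62]), 18.59)
```

View pics/z4.png

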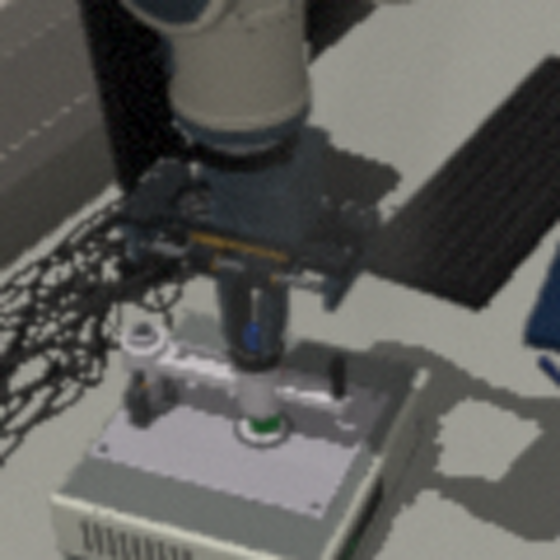

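```bash
cat >> h.py <<'E'
def turn(d_now,steps,dr=0.07,pos=(578,27.3,178.6),stop=None,wait=0.25):
    pos=np.array(pos,float); out=[]
    for i in range(steps):
        d_now-=dr
        manip.set_joints(manip.ik(pos,R(d_now)))
        manip.sleep(wait)
        t=[];F=[]
        for _ in range(5): s=manip.sense(); t.append(s['ft_torque'][2]); F.append(s['contact_force']); manip.sleep(.02)
        m=np.mean(t);F=np.mean(F,0);out.append(m)
        print(f"{s['time_s']:.1f} d={d_now:.3f} tz={m:.3f}±{np.std(t):.3f} F={F} w={s['width']:.2f} a={atan2(s['tcp_rot'][1][0],s['tcp_rot'][0][0]):.3f}")
        if stop and stop(out): break
    return d_now,out
E
python3 - <<'E'
from h import *
np.set_printoptions(precision=2,suppress=True)
turn(radians(10),5)
E
```

```text
17.7 d=0.105 tz=0.140±0.024 F=[ 0.63 -0.07  3.01] w=19.05 a=0.105
18.3 d=0.035 tz=0.139±0.040 F=[ 1.44 -0.01  2.92] w=18.44 a=0.035
18.9 d=-0.035 tz=0.129±0.028 F=[2.67 0.17 2.65] w=18.46 a=-0.035
19.5 d=-0.105 tz=0.097±0.020 F=[ 2.5  -0.23  2.56] w=18.80 a=-0.105
20.1 d=-0.175 tz=0.124±0.019 F=[3.14 0.3  2.66] w=18.94 a=-0.175
```

```bash
sed -i 's/range(5): s=/range(12): s=/; s/wait=0.25/wait=0.2/' h.py
python3 - <<'E'
from h import *
np.set_printoptions(precision=2,suppress=True)
turn(-0.175,10,pos=(578.2,27.3,178.6),stop=lambda o:len(o)>1 and min(o[-2:])>0.18)
E
```

```text
20.7 d=-0.245 tz=0.129±0.036 F=[ 3.   -0.11  3.28] w=18.95 a=-0.245
21.4 d=-0.315 tz=0.132±0.034 F=[ 3.06 -0.42  3.32] w=19.03 a=-0.314
22.0 d=-0.385 tz=0.125±0.032 F=[ 3.8  -0.68  3.16] w=18.91 a=-0.385
22.7 d=-0.455 tz=0.128±0.029 F=[ 3.89 -0.76  2.69] w=18.66 a=-0.454
23.3 d=-0.525 tz=0.126±0.037 F=[ 4.83 -1.4   2.68] w=18.64 a=-0.524
24.0 d=-0.595 tz=0.101±0.021 F=[ 4.67 -1.66  2.91] w=18.76 a=-0.595
24.6 d=-0.665 tz=0.105±0.019 F=[ 4.76 -1.76  2.49] w=18.89 a=-0.665
25.3 d=-0.735 tz=0.112±0.031 F=[ 5.24 -2.02  2.38] w=18.65 a=-0.735
25.9 d=-0.805 tz=0.101±0.034 F=[ 5.37 -2.32  2.13] w=18.85 a=-0.805
26.6 d=-0.875 tz=0.118±0.031 F=[ 5.16 -2.35  2.53] w=18.75 a=-0.875
```

Run:
```python
from h import *
np.set_printoptions(precision=2,suppress=True)
turn(-0.875,10,pos=(578.6,27.2,178.6),stop=lambda o:len(o)>1 and min(o[-2:])>0.165)
```

```text
27.2 d=-0.945 tz=0.143±0.030 F=[ 3.72 -2.45  5.46] w=18.42 a=-0.944
27.9 d=-1.015 tz=0.141±0.026 F=[ 3.68 -3.15  6.15] w=19.11 a=-1.014
28.5 d=-1.085 tz=0.147±0.031 F=[ 3.49 -3.11  7.2 ] w=18.30 a=-1.084
29.2 d=-1.155 tz=0.166±0.021 F=[ 3.47 -3.26  7.96] w=19.10 a=-1.154
29.8 d=-1.225 tz=0.203±0.026 F=[ 2.88 -3.76  9.1 ] w=18.24 a=-1.224
```

```bash
sed -i 's/range(12): s=/range(30): s=/' h.py
python3 - <<'E'
from h import *
np.set_printoptions(precision=2,suppress=True)
turn(-1.225,1,pos=(578.6,27.2,178.6))
E
```

```text
30.8 d=-1.295 tz=0.211±0.040 F=[ 3.01 -4.   10.13] w=18.60 a=-1.294
```

Run:
```python
from h import *
np.set_printoptions(precision=2,suppress=True)
turn(-1.295,1,dr=0.065,pos=(578.6,27.2,178.6))
```

```text
31.7 d=-1.360 tz=0.231±0.028 F=[ 2.67 -4.06 11.02] w=18.47 a=-1.359
```

Run:
```python
from h import *
np.set_printoptions(precision=2,suppress=True)
manip.gripper_to(44)
s=manip.sense()
manip.move_linear([578.6,27.2,240],speed=100); print(f())
manip.move_to([500,-200,300],R(0)); print(f())
snap('top','t5');snap('side','s5')
for th,z in dict(peg_top=178,knob_top=189).items():
  for c in('top','side'):
    for r in manip.tip_of(c,th)[:1]: print(th,c,round(r['conf'],2),at_z(c,r['xy'],z))
T=[cv2.resize(cv2.imread(f'pics/{n}.png')[y:y+60,x:x+70],(400,300),interpolation=cv2.INTER_CUBIC) for n,y,x in(('t3',140,205),('s3',155,200),('t5',140,205),('s5',155,200))]
cv2.imwrite('pics/z5.png',np.vstack([np.hstack(T[:2]),np.hstack(T[2:])]))
for n in 'ts': 
    d=cv2.absdiff(cv2.imread(f'pics/{n}0.png'),cv2.imread(f'pics/{n}5.png')).max(2)
```

```text
(33.1, array([-0.34,  0.21,  0.17]), array([-0.02,  0.04, -0.04]), array([578.26,  27.22, 239.46]), 43.63)
(34.7, array([ 0.54,  0.3 , -0.4 ]), array([-0.01, -0.09,  0.05]), array([ 500.05, -199.67,  299.71]), 43.79)
peg_top side 0.84 [523.67   9.61 178.  ]
knob_top top 0.48 [577.09  37.28 189.  ]
knob_top side 0.47 [578.55  31.42 189.  ]
```

View pics/z5.png

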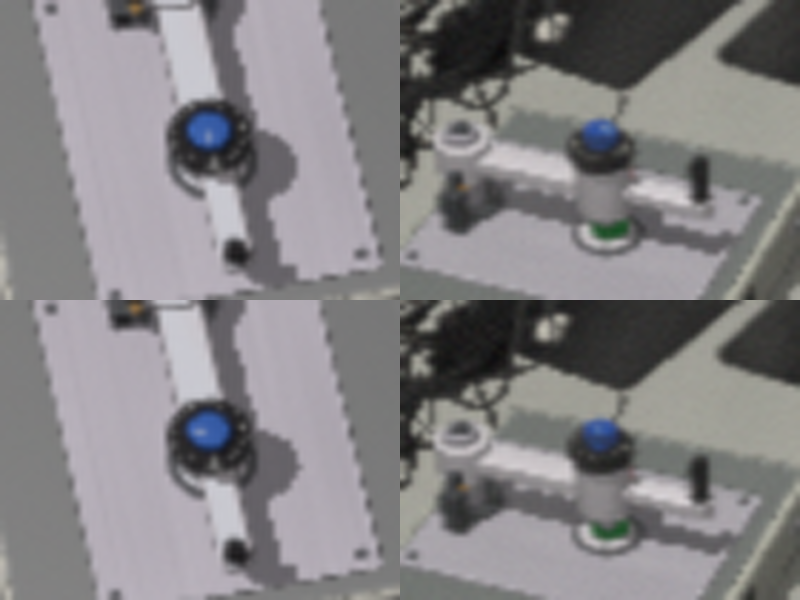

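Run:
```python
from h import *
manip.job_done(); print(manip.sense()['time_s'])
```

```text
the job is handed in; nothing more can be done
the job is handed in; nothing more can be done
```

The press arm is over the disc at its stop, and the blue knob is clamped to an estimated 37–40 N. The job was handed in at about 35 s, with the gripper released and clear.

- **Arm:** I swung it by the peg with the fingers straddling it. The 14 N force limit on the move did not trigger at the stop. The push against the stop reached about 60 N at the fingers, under the 120 N wrist limit, before I backed off. The camera view afterwards showed the arm over the crystal, and it looked the same after clamping.
- **Knob:** I turned it clockwise 1.53 rad in small steps. The resting torque was about 0.12 N m while turning freely. It began to climb after about 1.1 rad and ended at 0.231 N m. That is 0.11 N m above free turning (about 37 N); a fit over all the readings gives about 40 N. The readings are noisy, so the press is good to a few newtons.
- **Last check:** the white line on the knob had turned about 90° clockwise, which matches the wrist turn, so the fingers did not slip noticeably. The ring showed no visible rotation, though at this picture resolution a small shift would not show.
- **Not checked:** I made no before-and-after comparison of the other things on the bench. Contact forces stayed near zero away from the peg and knob.

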